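Clear the drilling jig and hold a loom bar home against its sprung plunger

ROBOT

A 7-joint arm with a two-finger parallel gripper is mounted at the origin on the work surface. World frame = base frame: x ahead of the robot, y to its left, z up, the work surface at z = 0. Lengths are in m, angles in rad, forces in N, time in s.
With the tool pointing down it reaches from about 0.425 to 0.925 m from the base axis. Payload 6.8 kg.
Tool frame: the origin (TCP) lies between the finger pads; the fingertips stand 17 mm ahead of it and the grasp point (between the pads) lies 2 mm behind it; z points along the fingers, y is the direction in which the jaws open and shut (so a half turn about z gives the same grasp; the last joint's range is limited). The gripper opens to 85 mm and grips with 20 to 120 N. Pads are 22 mm wide; open, the fingers measure 114 mm over their backs; the gripper's body (76 mm by 85 mm) begins 54 mm behind the grasp point. The pads swing forward as they close: fully open they stand 13 mm farther back than shut.
Start: joints at [0.997, 0.477, 0.022, 1.555, -0.011, 1.109, -0.083], TCP at [0.303, -0.603, 0.248] pointing down, gripper open.
Joint ranges: [-2.96, 2.96], [-0.34, 2.1], [-1.41, 1.46], [0.24, 2.44], [-1.37, 4.51], [0.17, 1.92], [-2.96, 2.96]. Speed limits (rad/s): [2.39, 2.39, 3.14, 3.14, 3.14, 3.14, 3.14].

INTERFACE

Orientations are given as a unit quaternion [w, x, y, z].
In Python, from station import bot gives the robot as it stands. The module is installed in compiled form; this text tells all that it offers.
- The arm moves only by the tool carry_out, never from a script. Its argument "moves" is a list of rows, each a list of 3 entries, a list of its own where there are three numbers: the turn, a rotation vector about the tool's x, y, z in degrees, then the shift along the tool's x, y, z in cm, then the finger opening in cm, from 0 to 8.54. A call has 1 to 5 rows; each row is the pose to reach, as a shift and turn from the pose commanded when the call began, along the tool's axes at that moment; what a row does not reach only later rows make up. A row lasts 1/8 s, in which the tool goes at most 62.5 mm and 10.7 degrees, less where a joint would pass 70% of its speed; a pose out of reach is approached as far as the arm can. A call with a gripper value outside its range is refused whole. The fingers move at their own pace and stop on an object; "newtons" is the grip in N (left out, the last holds). Time passes only in rows, so rows that repeat a pose let the fingers close. It gives the time, the measured TCP pose, the force and the opening at its end, in the units of the state.
- bot.get_obs(): the state, without advancing time (a new reading comes with each control period).
- bot.read_camera(name): name is "scene" or "top" or "wrist"; returns the picture (384x512x3 uint8, red, green, blue); there is no depth.
- bot.camera_info(name): a dict with "vertical_fov" (degrees; the focal length in pixels is half the picture's height over the tangent of half this angle, whatever the lens; pixels are square), "cx", "cy" (the principal point, pixels), "position" and "attitude" of the camera in the world. Camera axes: x right, y up, looking along -z (the intrinsics and any distortion apply to the point x, -y, -z); pixel columns grow to the right and rows downward; lengths in m; the calibration is good to about 2 mm. A picture is of the moment at which its call begins: read the wrist's pose just before it. camera_info takes no time and is no camera call; for the wrist camera it gives the pose at the moment of the call.
- bot.hand_in(): hands the job in, once; it reports no verdict.
Trained networks look in the newest picture that a camera, given by its name, has taken for a name from the list of things; names that differ only in an ending like _2 or _b are one class to them, and where a whole thing is asked for, a point or a joint stands for the part that bears it (a point fixed in the world has none). Each returns a list of dicts, best first, with "score" (0 to 1); they miss things now and then, are a little off and sometimes report something else, mostly with a low value. They report only what shows in the picture. A call takes as long as a camera call. They do not tell look-alikes from the thing itself.
- bot.silhouettes(label, camera): "region" (384x512 bool, what is visible of it) and "location" ([column, row] in pixels, amid what is visible of it).
The state is a dict: "t": time; "q": joint angles; "joint_vel": joint speeds; "joint_torque": joint torques, N m; "eef_pos": TCP position; "tool_rot": TCP orientation; "contact_force": force on the tool from outside, world axes, zero at the start; "torque": the same for the moment, N m; "gripper_width": opening from 0.0 (shut) to 1.0 (fully open).
Only numpy, scipy, OpenCV 4.12 (cv2) and the standard library are available. Lean on these libraries where they do the work, as an engineer would, in place of code of your own. Each camera call takes 0.05 s, during which the arm holds its last target. There are 200 camera calls.

TASK

Sweep the three wooden offcuts off the bed of the drilling jig with the scraper block, keeping your fingers off them, and then stand the scraper back on the bench on its rubber foot. Lay the notched loom bar flat on the bed with its plain long edge against the two side pads (notches facing away from the pads), and slide it along under the drill plate, pushing the sprung plunger in, until the end of the bar meets the stop block squarely. Finish while still holding it there with steady, light pressure, ready for drilling - do not let go - and leave everything else on the bench where it is.

Things in the scene. Friction and masses are not known exactly. Their poses are not given: they have to be found in the camera images.
- jig: End-drilling jig, fixed to the bench. Origin on the bench under the centre of its bed, +y towards the stop block, +x towards the side pads. The bed is a flat aluminium plate, top 40 mm above the bench, x -45 to +45 mm, y -140 mm (open end) to +140 mm (stop face). Things pushed over its -y end, its -x side or between the pads on the +x side drop to the bench.
- side_pads (a point): Point on the line of the two side pads' faces, at bed height, at jig x = +45, y = 0 mm. The pads are steel blocks 24 mm thick on the +x edge of the bed: one at jig y -96 to -72 mm, 20 mm above the bed, the other under the drill plate, its leading edge chamfered 5 mm. A 34 mm wide bar against them has its centre line at jig x = +28 mm; a 240 mm bar that is home has its centre at y = +20 mm.
- drill_plate (a point): Centre of the underside of the drill plate, at jig x = +34, y = +113 mm, 32 mm above the bed. The plate is a dark steel bridge 8 mm thick, 26 mm wide (y +100 to +126 mm), from x = -1 to +69 mm, carried by the second side pad (y +100 to +126 mm), with a round drill bush on it (51 mm above the bed). The bar passes under it.
- stop_block: Steel block, 52 x 30 mm, 32 mm above the bed, at the +y end of the jig's bed, part of the jig (same origin and axes as the jig). Its flat face towards the bed, at jig y = +140 mm from x = -7 to +45 mm, is the hard stop for the bar's end. The plunger comes out through the middle of the bar's path.
- plunger (a joint): Travel in m of the sprung brass plunger (10 mm diameter) that sticks out of the stop block's face towards the bed: 0 when fully out (nose 14 mm in front of the face), 0.014 when the bar's end meets the face. It is pushed in along jig +y; the spring needs about 3 N to start and 8 N at 0.014, and pushes the bar back out when it is let go. Its tail comes out of the housing behind the block as it goes in.
- plunger_nose (a point): The middle of the plunger's nose, the point that the bar's end meets; fully out it is at jig x = +28, y = +126, z = +53 mm.
- loom_bar: Light wooden loom bar with a row of notches (12 mm deep, every 20 mm) cut in one long edge: 240 mm long (x), 34 mm wide (y), 24 mm thick, about 0.14 kg. Origin at the centre of its underside. The notches are in the +y edge, the -y edge is plain. It starts lying flat on the bench on one side of the jig, the side rail on the other.
- bar_notches (a point): The middle of the notched edge of the loom bar, 17 mm to the +y side of the bar's centre line, half way up.
- scraper: Scraper block standing on the bench behind the jig: rubber foot 28 mm (x) by 80 mm (y), 20 mm high with its wooden shoulder, and above that an upright wooden grip 22 mm (x) by 70 mm (y) that reaches 65 mm above the underside; about 0.16 kg. Origin at the centre of its underside, z up.
- offcut0: Loose wooden offcut, a block 30 x 22 x 18 mm of about 11 g, on the jig's bed. Origin at its centre.
- offcut1: Loose wooden offcut, a block 28 x 24 x 18 mm of about 11 g, on the jig's bed. Origin at its centre.
- offcut2: Loose wooden offcut, a block 26 x 22 x 20 mm of about 11 g, on the jig's bed. Origin at its centre.
- side_rail: Plain wooden rail without notches, 250 x 24 x 24 mm, lying on the bench: not needed. Origin at the centre of its underside, x along it.
- glue_bottle: White glue bottle, 56 mm diameter, 160 mm high, standing at the back: not needed. Origin at the centre of its underside.
- yarn_cone: Cone of grey yarn, 76 mm diameter at the foot, 155 mm high, standing at the back: not needed. Origin at the centre of its underside.
- dowel_tin: Open tin, 72 mm diameter, 55 mm high, with wooden dowels standing in it up to 80 mm, at the back: not needed. Origin at the centre of its underside.
- tape_measure: Grey tape measure standing on its edge, 62 x 34 mm, 58 mm high, between the jig and the back: not needed. Origin at the centre of its underside.
Things that resemble listed ones, but are neither listed nor needed, are in the scene too. What is shaped like the loom_bar but red is not meant.

How it is judged:
By the outcome, as a careful person would: the job done as asked, in the order asked, and still so for the second after the job is handed in, while the arm keeps its last pose, push and grip.
It also fails if it takes over 67 s, if anything falls off the work surface, if the arm or the gripper's body presses on something with over 40 N, if the wrist force passes 120 N, or if a joint passes its speed limit or range.

## Working session

There is one attempt and no reset: what is moved stays moved. The work goes in short steps, Python scripts to look and compute and a tool call to move; the robot and the scene stay as the last step left them, time stands still between calls to the robot, and variables do not carry over. Pictures are saved under pics/ and viewed, about 8 in all and at most 12, crops included, and the job is handed in when it is done.

Besides the shell and the picture viewer there is one more tool, called after "Request:" in YAML: its name, and indented under it one key for each argument. carry_out: Moves the arm, as the interface text tells. Its arguments: {"type":"object","properties":{"moves":{"type":"array"},"newtons":{"type":"number"}},"required":["moves"]}

```bash
mkdir -p pics; ls
python3 - <<'E'
from station import bot
import cv2,numpy as np
for c in("scene","top"):
    im=bot.read_camera(c); cv2.imwrite(f"pics/{c}0.png",im[:,:,::-1]); print(c,bot.camera_info(c))
    for l in["jig","loom_bar","scraper","offcut0","side_rail","stop_block","tape_measure","glue_bottle","dowel_tin","yarn_cone"]:
        print(l,[(round(d["score"],2),np.round(d["location"]).tolist(),int(d["region"].sum())) for d in bot.silhouettes(l,c)])
print(bot.camera_info("wrist"))
print(bot.get_obs())
a=cv2.imread("pics/scene0.png")
E
```

```text
pics
scene {'vertical_fov': 48.64945818847863, 'cx': 258.4394646582282, 'cy': 189.9618821674726, 'position': array([1.03559235, 0.201263  , 0.89054163]), 'attitude': array([0.52690924, 0.16788727, 0.24832047, 0.79530966])}
jig [(0.87, [277.0, 188.0], 4777)]
loom_bar [(0.9, [409.0, 272.0], 1684), (0.76, [404.0, 164.0], 1224), (0.3, [276.0, 186.0], 4745)]
scraper [(0.58, [243.0, 268.0], 798)]
offcut0 [(0.54, [262.0, 178.0], 121), (0.54, [227.0, 158.0], 101), (0.5, [335.0, 325.0], 1434), (0.45, [240.0, 166.0], 127)]
side_rail [(0.65, [140.0, 160.0], 1060)]
stop_block [(0.94, [312.0, 206.0], 401)]
tape_measure [(0.55, [332.0, 273.0], 590), (0.41, [142.0, 159.0], 1125)]
glue_bottle [(0.8, [125.0, 231.0], 1157)]
dowel_tin [(0.73, [330.0, 272.0], 586), (0.64, [244.0, 322.0], 1287)]
yarn_cone [(0.71, [334.0, 326.0], 1438)]
top {'vertical_fov': 55.63415661541644, 'cx': 262.4569728342261, 'cy': 195.40423396546728, 'position': array([ 0.29111854, -0.00358306,  1.14224731]), 'attitude': array([ 0.71548633,  0.07959582, -0.07570529, -0.68993661])}
jig [(0.7, [266.0, 226.0], 3146), (0.17, [246.0, 
[... 767 characters left out ...]
't': 1.1, 'q': array([ 0.99688784,  0.47700021,  0.02237652,  1.55540135, -0.0115436 ,
        1.10930797, -0.08309912]), 'joint_vel': array([-0.00196504,  0.00190905,  0.00140001, -0.00063347,  0.00042739,
        0.0007789 ,  0.00052192]), 'joint_torque': array([ 5.53490027e-04, -5.96323621e+01,  1.60674691e+00, -2.81547493e+01,
        1.23916712e-02,  1.46261875e-03,  2.10029191e-05]), 'eef_pos': array([ 0.30320734, -0.60308003,  0.24830673]), 'tool_rot': array([-4.38277855e-06,  9.73002356e-01,  2.30795178e-01,  3.18658635e-05]), 'contact_force': array([-0.1646024 , -0.37119962,  0.78423227]), 'torque': array([ 0.04329161, -0.01797395,  0.01491853]), 'gripper_width': 0.9996572693991921}
```

Run:
```python
import cv2
for c in("scene","top"):
    a=cv2.imread(f"pics/{c}0.png"); cv2.imwrite(f"pics/{c}0b.png",cv2.resize(a,(768,576),interpolation=cv2.INTER_CUBIC))
```

```text
(no output)
```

View pics/scene0b.png

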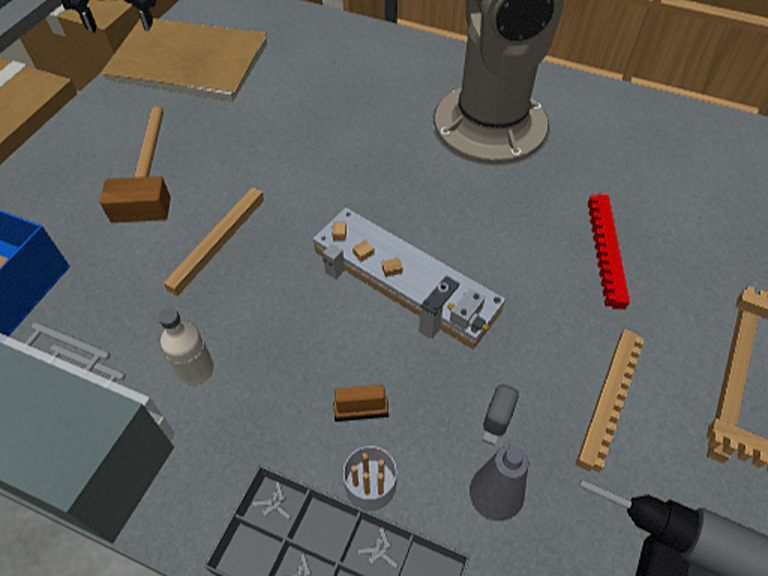

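View pics/top0b.png

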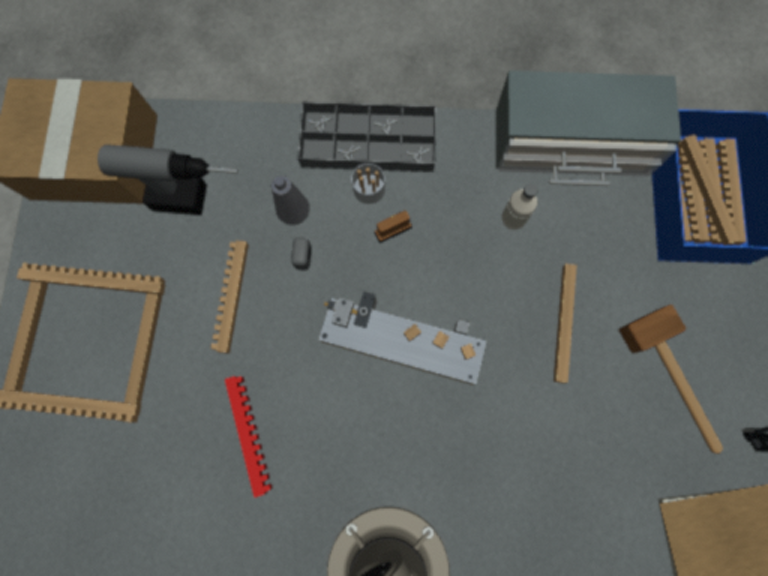

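```bash
cat > h.py <<'E'
import numpy as np,cv2
from scipy.optimize import minimize
from scipy.spatial.transform import Rotation as R
def cam(ci):
    w,x,y,z=ci["attitude"]; return dict(f=192/np.tan(np.radians(ci["vertical_fov"])/2),c=np.array([ci["cx"],ci["cy"]]),p=np.array(ci["position"]),M=R.from_quat([x,y,z,w]).as_matrix())
def proj(k,P):
    d=(np.atleast_2d(P)-k["p"])@k["M"]; return k["c"]+k["f"]*np.c_[d[:,0]/-d[:,2],d[:,1]/d[:,2]]
def ray(k,uv,z):
    uv=np.atleast_2d(uv); d=np.c_[(uv-k["c"])/k["f"]*[1,-1],-np.ones(len(uv))]@k["M"].T
    return k["p"]+d*((z-k["p"][2])/d[:,2])[:,None]
def pose(q,P): # q=x,y,yaw
    c,s=np.cos(q[2]),np.sin(q[2]); P=np.array(P,float)
    return np.c_[q[0]+c*P[:,0]-s*P[:,1],q[1]+s*P[:,0]+c*P[:,1],P[:,2]]
def box(x0,x1,y0,y1,z0,z1): return [(x,y,z) for x in(x0,x1) for y in(y0,y1) for z in(z0,z1)]
def render(k,q,boxes,S=4):
    m=np.zeros((384*S,512*S),np.uint8)
    for b in boxes:
        h=cv2.convexHull(((proj(k,pose(q,b))+.5)*S).astype(np.float32)).astype(np.int32); cv2.fillConvexPoly(m,h,255)
    return cv2.resize(m,(512,384),interpolation=cv2.INTER_AREA)/255.
def fit(views,boxes,q0):
    def cost(q):
        return sum(np.abs(render(k,q,boxes)-m).sum()/m.sum() for k,m in views)
    best=min((minimize(cost,np.array(q0)+[0,0,d],method="Nelder-Mead",options=dict(initial_simplex=np.array(q0)+[0,0,d]+np.array([[0,0,0],[.015,0,0],[0,.015,0],[0,0,.2]]),xatol=1e-4,fatol=1e-4)) for d in(0,.15,-.15)),key=lambda r:r.fun)
    return best.x,best.fun
E
python3 - <<'E'
from station import bot
from h import *
K={c:cam(bot.camera_info(c)) for c in("scene","top")}
def near(l,c,uv):
    L=bot.silhouettes(l,c); L=[d for d in L if np.hypot(*(np.array(d["location"])-uv))<12]
    return L[0]["region"].astype(float) if L else None
def run(n,l,boxes,s,t,z,yaw):
    v=[(K[c],m) for c,m in(("scene",near(l,"scene",s)),("top",near(l,"top",t))) if m is not None]
    q0=ray(K["top"],t,z)[0]; q,f=fit(v,boxes,[q0[0],q0[1],yaw]); print(n,len(v),np.round(q,4),np.degrees(q[2]).round(1),round(f,3)); return q,v
run("bar","loom_bar",[box(-.12,.12,-.017,.017,0,.024)],(409,272),(156,197),.012,-.1)
run("scraper","scraper",[box(-.014,.014,-.04,.04,0,.02),box(-.011,.011,-.035,.035,0,.065)],(243,268),(263,151),.03,.2)
run("rail","side_rail",[box(-.125,.125,-.012,.012,0,.024)],(140,160),(374,215),.012,0)
q,v=run("jig","jig",[box(-.045,.045,-.14,.17,0,.04),box(-.007,.045,.14,.17,0,.072),box(.045,.069,-.096,-.072,0,.06),box(-.001,.069,.1,.126,.072,.08),box(.045,.069,.1,.126,0,.072)],(277,188),(266,226),.03,-.15)
for u in ((476,382),(487,342),(319,340),(331,300)): print("corner",u,ray(K["top"],(np.array(u)+.5)/1.5-.5,.04)[0].round(4))
print(proj(K["top"],pose(q,[(-.045,-.14,.04),(.045,-.14,.04),(-.045,.17,.04),(.045,.17,.04)]))*1.5)
qi=q
for t in((276,223),(292,226),(311,235)):
    p=ray(K["top"],t,.052)[0][:2]-q[:2]; c,s=np.cos(q[2]),np.sin(q[2]); print("offcut jig",np.round([c*p[0]+s*p[1],-s*p[0]+c*p[1]],3))
d=[(.9,)]
E
```

```text
bar 2 [ 0.5248  0.355  -0.0684] -3.9 0.212
scraper 2 [0.6876 0.0156 0.5064] 29.0 0.167
rail 2 [ 0.4927 -0.3518 -0.1052] -6.0 0.209
jig 2 [ 0.4354 -0.035  -0.246 ] -14.1 0.326
corner (476, 382) [ 0.3623 -0.1633  0.04  ]
corner (487, 342) [ 0.4433 -0.1853  0.04  ]
corner (319, 340) [0.435  0.1556 0.04  ]
corner (331, 300) [0.5188 0.1364 0.04  ]
[[474.016238   384.02874505]
 [485.01629328 340.90801315]
 [325.95158013 340.94278573]
 [339.23829863 299.28117079]]
offcut jig [0.016 0.002]
offcut jig [ 0.02  -0.047]
offcut jig [ 0.01  -0.109]
```

```bash
cat >> h.py <<'E'
def state(o):
    w,x,y,z=o["tool_rot"]; return np.array(o["eef_pos"]),R.from_quat([x,y,z,w]).as_matrix()
def plan(p,M,target,yaw,rows_per_call=5,n=None):
    """tool-down moves p,M -> target with tool-x yaw (deg); prints calls of rows"""
    y0=np.degrees(np.arctan2(M[1,0],M[0,0])); dy=(yaw-y0+180)%360-180
    n=n or int(np.ceil(max(np.linalg.norm(target-p)/.06,abs(dy)/10.2))); 
    Mt=R.from_euler("z",np.radians(yaw)).as_matrix()@np.diag([1,-1,-1.])
    i=0
    while i<n:
        k=min(5,n-i); fr=(i+k)/n; fp=p+(target-p)*i/n; Mi=R.from_euler("z",np.radians(dy*i/n)).as_matrix()@M
        if i+k==n: Mg=Mt
        else: Mg=R.from_euler("z",np.radians(dy*fr)).as_matrix()@M
        rv=np.degrees(R.from_matrix(Mi.T@Mg).as_rotvec()); sh=Mi.T@(p+(target-p)*fr-fp)*100
        print(f"  rows {k}: turn {np.round(rv,2).tolist()} shift {np.round(sh,2).tolist()}"); i+=k
    return np.array(target),Mt
E
python3 - <<'E'
from station import bot
from h import *
p,M=state(bot.get_obs())
p,M=plan(p,M,np.array([.6876,.0156,.20]),119.)
K={c:cam(bot.camera_info(c)) for c in("scene","top")}
v=[]
for c in K: v.append((K[c],bot.silhouettes("jig",c)[0]["region"].astype(float)))
for L in(.17,.18,.187,.195):
  q,f=fit(v,[box(-.045,.045,-.14,L,.0,.04),box(-.007,.045,.14,.17,0,.072),box(.045,.069,-.096,-.072,0,.06),box(-.001,.069,.1,.126,.072,.08),box(.045,.069,.1,.126,0,.072)],[.437,-.03,-.22]); print(L,q.round(4),np.degrees(q[2]),f)
  print((proj(K["top"],pose(q,[(-.045,-.14,.04),(.045,-.14,.04),(-.045,L,.04),(.045,L,.04)]))*1.5).round().tolist())
E
```

```text
rows 5: turn [0.0, 0.0, -35.51] shift [23.9, -14.62, 1.86]
  rows 5: turn [0.0, 0.0, -35.51] shift [27.95, 1.98, 1.86]
  rows 3: turn [0.0, 0.0, -21.3] shift [12.96, 10.7, 1.12]
0.17 [ 0.4349 -0.0349 -0.24  ] -13.752188981818854 0.3275830523191149
[[474.0, 384.0], [485.0, 341.0], [326.0, 342.0], [339.0, 300.0]]
0.18 [ 0.435  -0.0351 -0.2429] -13.918494818705142 0.2708328337251016
[[474.0, 384.0], [485.0, 341.0], [321.0, 340.0], [334.0, 298.0]]
0.187 [ 0.435  -0.0361 -0.2398] -13.741465937975862 0.2413186036992847
[[475.0, 384.0], [486.0, 341.0], [318.0, 339.0], [332.0, 298.0]]
0.195 [ 0.4343 -0.0375 -0.2415] -13.83641877315757 0.273173015252431
[[475.0, 384.0], [486.0, 341.0], [315.0, 339.0], [329.0, 297.0]]
```

Request:
carry_out:
  moves:
    - [[0,0,-7],[4.8,-2.9,0.4],8.5]
    - [[0,0,-14.2],[9.6,-5.8,0.7],8.5]
    - [[0,0,-21.3],[14.3,-8.8,1.1],8.5]
    - [[0,0,-28.4],[19.1,-11.7,1.5],8.5]
    - [[0,0,-35.5],[23.9,-14.6,1.9],8.5]

```text
t: 2.22
eef_pos: [0.452, -0.3638, 0.2295]
tool_rot: [0.0, 0.855, 0.518, 0.0]
contact_force: [0.4, -0.7, 0.4]
gripper_width: 0.997
```

Request:
carry_out:
  moves:
    - [[0,0,-7],[5.6,0.4,0.4],8.5]
    - [[0,0,-14.2],[11.2,0.8,0.7],8.5]
    - [[0,0,-21.3],[16.8,1.2,1.1],8.5]
    - [[0,0,-28.4],[22.4,1.6,1.5],8.5]
    - [[0,0,-35.5],[28,2,1.9],8.5]

```text
t: 2.85
eef_pos: [0.6004, -0.1257, 0.2105]
tool_rot: [0.0, 0.657, 0.754, 0.0]
contact_force: [-0.2, -0.2, -0.7]
gripper_width: 0.998
```

Request:
carry_out:
  moves:
    - [[0,0,-7],[4.3,3.6,0.4],8.5]
    - [[0,0,-14.2],[8.6,7.1,0.7],8.5]
    - [[0,0,-21.3],[13,10.7,1.1],8.5]
    - [[0,0,-21.3],[13,10.7,1.1],8.5]

```text
t: 3.35
eef_pos: [0.689, 0.023, 0.1989]
tool_rot: [-0.001, 0.504, 0.864, 0.002]
contact_force: [0.8, -0.0, -0.5]
gripper_width: 0.997
```

Run:
```python
from station import bot
from h import *
o=bot.get_obs();p,M=state(o);print(o["t"],o["q"].round(2),p.round(4),np.degrees(np.arctan2(M[1,0],M[0,0])))
k=cam(bot.camera_info("wrist")); im=bot.read_camera("wrist"); cv2.imwrite("pics/w1.png",im[:,:,::-1])
L=bot.silhouettes("scraper","wrist")
for d in L: print(d["score"],d["location"],d["region"].sum())
b=[box(-.014,.014,-.04,.04,0,.02),box(-.011,.011,-.035,.035,0,.065)]
print(proj(k,[.6876,.0156,.03]))
q,f=fit([(k,L[0]["region"].astype(float))],b,[.6876,.0156,.506]);print(q,np.degrees(q[2]),f)
```

```text
3.35 [ 0.21  0.59 -0.49  1.54  0.3   1.09  0.17] [0.689  0.023  0.1989] 119.47490883765494
0.84 [251.6, 177.0] 2478
[[250.84444626 178.9003905 ]]
[0.6880555  0.01532951 0.49798765] 28.532590688952457 0.07749608317903432
```

View pics/w1.png

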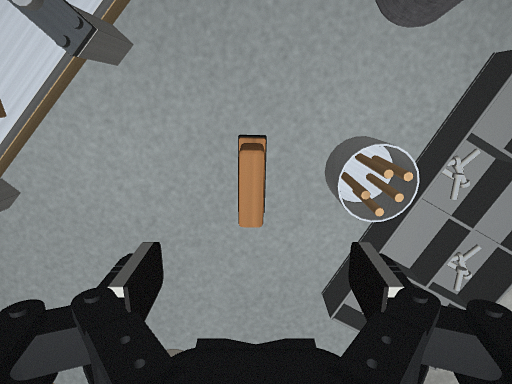

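Run:
```python
from station import bot
from h import *
o=bot.get_obs();p,M=state(o);print(o["t"],p.round(4),np.degrees(np.arctan2(M[1,0],M[0,0])))
plan(p,M,np.array([.688,.0155,.048]),118.5)
```

```text
3.45 [0.6881 0.0164 0.1989] 119.0054862476063
  rows 3: turn [-0.04, -0.01, 0.51] shift [-0.08, -0.04, 15.09]
```

Request:
carry_out:
  moves:
    - [[0,0,0.5],[-0.1,0,5],5]
    - [[0,0,0.5],[-0.1,0,10],5]
    - [[0,0,0.5],[-0.1,0,15],5]
    - [[0,0,0.5],[-0.1,0,15],1.5]
    - [[0,0,0.5],[-0.1,0,15],1.5]
  newtons: 50

```text
t: 4.08
eef_pos: [0.6897, 0.0142, 0.0513]
tool_rot: [0.001, 0.512, 0.859, 0.0]
contact_force: [0.3, -0.1, -0.7]
gripper_width: 0.253
```

Request:
carry_out:
  moves:
    - [[0,0,0],[0,0,0],1.5]
    - [[0,0,0],[0,0,0],1.5]
    - [[0,0,0],[0,0,0],1.5]

```text
t: 4.45
eef_pos: [0.689, 0.0153, 0.0502]
tool_rot: [0.001, 0.511, 0.859, 0.0]
contact_force: [0.2, -0.0, -1.6]
gripper_width: 0.248
```

```bash
cat >> h.py <<'E'
J=[.435,-.0361,np.radians(-13.75)]
def jw(x,y,z,j=None): return pose(j or J,[(x,y,z)])[0]
E
python3 - <<'E'
from station import bot
from h import *
o=bot.get_obs();p,M=state(o);print(o["t"],p.round(4),o["contact_force"])
p,M=plan(p,M,p+[0,0,.10],118.5)
p,M=plan(p,M,jw(.002,.058,.15),166.25)
E
```

```text
4.45 [0.689  0.0153 0.0502] [ 0.20149569 -0.00259941 -1.61343018]
  rows 2: turn [0.06, 0.04, -0.01] shift [-0.01, 0.01, -10.0]
  rows 5: turn [0.0, 0.0, -47.75] shift [11.77, -20.72, 0.02]
```

Request:
carry_out:
  moves:
    - [[0,0,0],[0,0,-2],1.5]
    - [[0,0,0],[0,0,-6],1.5]
    - [[0,0,0],[0,0,-10],1.5]

```text
t: 4.82
eef_pos: [0.6887, 0.0155, 0.1517]
tool_rot: [0.0, 0.511, 0.859, 0.0]
contact_force: [0.6, -0.4, -0.5]
gripper_width: 0.248
```

Request:
carry_out:
  moves:
    - [[0,0,-9.5],[2.4,-4.1,0],1.5]
    - [[0,0,-19.1],[4.7,-8.3,0],1.5]
    - [[0,0,-28.6],[7.1,-12.4,0],1.5]
    - [[0,0,-38.2],[9.4,-16.6,0],1.5]
    - [[0,0,-47.7],[11.8,-20.7,0],1.5]

```text
t: 5.45
eef_pos: [0.4494, 0.0203, 0.1505]
tool_rot: [0.001, 0.117, 0.993, -0.0]
contact_force: [0.4, -0.5, -1.0]
gripper_width: 0.25
```

Request:
carry_out:
  moves:
    - [[0,0,0],[0,0,0],1.5]
    - [[0,0,0],[0,0,0],1.5]

```text
t: 5.7
eef_pos: [0.4517, 0.0202, 0.1506]
tool_rot: [0.001, 0.121, 0.993, -0.0]
contact_force: [0.7, 0.2, -1.3]
gripper_width: 0.253
```

Run:
```python
from station import bot
from h import *
o=bot.get_obs();p,M=state(o);print(o["t"],o["q"].round(2),p.round(4),np.degrees(np.arctan2(M[1,0],M[0,0])),o["contact_force"])
k=cam(bot.camera_info("wrist")); im=bot.read_camera("wrist").copy()
for n,P in dict(bed=[(-.045,-.14,.04),(.045,-.14,.04),(.045,.14,.04),(-.045,.14,.04)],pad=[(.045,-.096,.06),(.045,-.072,.06),(.069,-.072,.06),(.069,-.096,.06)],plate=[(-.001,.1,.08),(.069,.1,.08),(.069,.126,.08),(-.001,.126,.08)]).items():
    cv2.polylines(im,[proj(k,pose(J,P)).round().astype(int)],True,(255,0,0),1)
cv2.imwrite("pics/w2.png",im[:,:,::-1])
```

```text
5.7 [ 0.48  0.34 -0.77  2.13  0.33  0.79  0.83] [0.4517 0.0202 0.1506] 166.10926735690776 [ 0.66627583  0.15867289 -1.30960267]
```

View pics/w2.png

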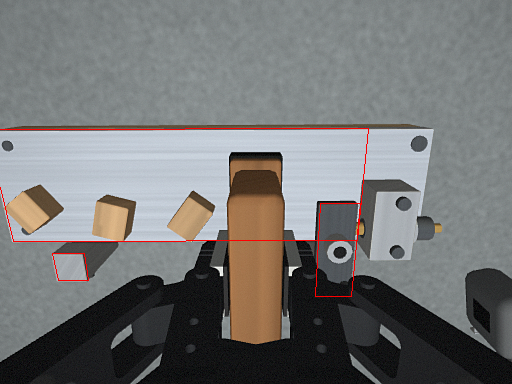

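Request:
carry_out:
  moves:
    - [[0,0,0],[0,0,3],1.5]
    - [[0,0,0],[0,0,5],1.5]
    - [[0,0,0],[0,0,5.8],1.5]
    - [[0,0,0],[0,0,5.8],1.5]

```text
t: 6.25
eef_pos: [0.451, 0.0206, 0.0913]
tool_rot: [-0.0, 0.12, 0.993, 0.0]
contact_force: [-0.2, -0.8, -1.4]
gripper_width: 0.25
```

Request:
carry_out:
  moves:
    - [[0,0,0],[0,-2,0],1.5]
    - [[0,0,0],[0,-4.3,0],1.5]
    - [[0,0,0],[0,-6.6,0],1.5]
    - [[0,0,0],[0,-8.9,0],1.5]
    - [[0,0,0],[0,-11.2,0],1.5]

```text
t: 6.88
eef_pos: [0.4247, -0.0893, 0.0924]
tool_rot: [0.001, 0.12, 0.993, -0.0]
contact_force: [-0.6, 0.3, -0.9]
gripper_width: 0.248
```

Request:
carry_out:
  moves:
    - [[0,0,0],[0,-2.3,0],1.5]
    - [[0,0,0],[0,-4.6,0],1.5]
    - [[0,0,0],[0,-6.9,0],1.5]
    - [[0,0,0],[0,-9.2,0],1.5]
    - [[0,0,0],[0,-11.2,0],1.5]

```text
t: 7.5
eef_pos: [0.3977, -0.1986, 0.0924]
tool_rot: [0.001, 0.121, 0.993, -0.0]
contact_force: [0.6, -0.0, -2.3]
gripper_width: 0.249
```

Request:
carry_out:
  moves:
    - [[0,0,0],[0,0,-1],1.5]
    - [[0,0,0],[0,0,-5],1.5]
    - [[0,0,0],[0,2,-9],1.5]

```text
t: 7.88
eef_pos: [0.4021, -0.1775, 0.1833]
tool_rot: [0.0, 0.121, 0.993, 0.0]
contact_force: [0.8, -1.0, -2.1]
gripper_width: 0.25
```

Run:
```python
from station import bot
from h import *
o=bot.get_obs();p,M=state(o);print(o["t"],o["q"].round(2),p.round(4),np.degrees(np.arctan2(M[1,0],M[0,0])),o["contact_force"])
a=bot.read_camera("scene")[100:260,130:370];b=bot.read_camera("wrist")
a=cv2.resize(a,(576,384),interpolation=cv2.INTER_CUBIC); 
cv2.imwrite("pics/s3.png",np.vstack([a,cv2.resize(b,(576,432))])[:600,:,::-1])
p,M=plan(p,M,np.array([.689,.0153,.16]),118.5)
```

```text
7.875 [ 0.96  0.26 -0.77  2.12  0.24  0.85  1.37] [ 0.4021 -0.1775  0.1833] 166.11145544101902 [ 0.814395   -0.97658155 -2.06770171]
  rows 5: turn [0.02, -0.01, 39.68] shift [-19.35, 21.34, 1.96]
  rows 1: turn [0.02, 0.03, 7.94] shift [-0.25, 5.76, 0.39]
```

View pics/s3.png

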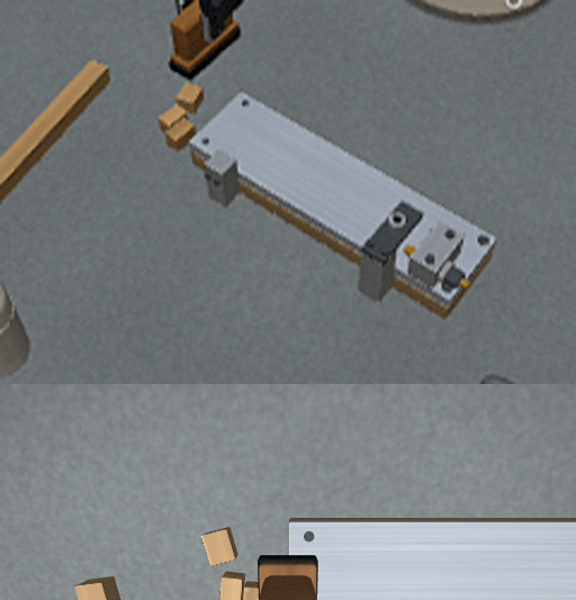

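Request:
carry_out:
  moves:
    - [[0,0,8],[-3.9,4.3,0.4],1.5]
    - [[0,0,16],[-7.7,8.5,0.8],1.5]
    - [[0,0,24],[-11.6,12.8,1.2],1.5]
    - [[0,0,32],[-15.5,17,1.6],1.5]
    - [[0,0,39.7],[-19.4,21.3,2],1.5]

```text
t: 8.6
eef_pos: [0.6422, -0.0156, 0.1608]
tool_rot: [-0.0, 0.452, 0.892, -0.0]
contact_force: [1.6, -0.1, -1.4]
gripper_width: 0.247
```

Request:
carry_out:
  moves:
    - [[0,0,7.9],[-0.2,5.8,0.4],1.5]
    - [[0,0,7.9],[-0.2,5.8,0.4],1.5]
    - [[0,0,7.9],[-0.2,5.8,4.4],1.5]
    - [[0,0,7.9],[-0.2,5.8,8],1.5]
    - [[0,0,7.9],[-0.2,5.8,10],1.5]

```text
t: 9.22
eef_pos: [0.6871, 0.0152, 0.0591]
tool_rot: [-0.001, 0.51, 0.86, -0.001]
contact_force: [0.2, -0.1, -1.3]
gripper_width: 0.248
```

Request:
carry_out:
  moves:
    - [[0,0,0],[0,0,0.5],1.5]
    - [[0,0,0],[0,0,0.8],1.5]

```text
t: 9.48
eef_pos: [0.6895, 0.0157, 0.0543]
tool_rot: [0.001, 0.511, 0.86, 0.001]
contact_force: [0.2, -0.1, -1.0]
gripper_width: 0.253
```

Request:
carry_out:
  moves:
    - [[0,0,0],[0,0,0],1.5]
    - [[0,0,0],[0,0,0],1.5]

```text
t: 9.72
eef_pos: [0.6894, 0.0156, 0.0544]
tool_rot: [0.001, 0.511, 0.86, 0.0]
contact_force: [-0.0, -0.1, -2.1]
gripper_width: 0.253
```

Request:
carry_out:
  moves:
    - [[0,0,0],[0,0,0.2],1.5]
    - [[0,0,0],[0,0,0.35],1.5]
    - [[0,0,0],[0,0,0.35],1.5]

```text
t: 10.1
eef_pos: [0.6886, 0.0155, 0.0496]
tool_rot: [-0.0, 0.511, 0.86, -0.0]
contact_force: [-0.1, -0.4, -1.6]
gripper_width: 0.249
```

Request:
carry_out:
  moves:
    - [[0,0,0],[0,0,0.1],1.5]
    - [[0,0,0],[0,0,0.1],1.5]

```text
t: 10.35
eef_pos: [0.6888, 0.0156, 0.0494]
tool_rot: [0.0, 0.511, 0.86, -0.0]
contact_force: [-2.8, -0.5, 4.3]
gripper_width: 0.249
```

Request:
carry_out:
  moves:
    - [[0,0,0],[0,0,-0.1],4.5]
    - [[0,0,0],[0,0,-0.1],4.5]
    - [[0,0,0],[0,0,-2],4.5]
    - [[0,0,0],[0,0,-7],4.5]
    - [[0,0,0],[0,0,-13],4.5]

```text
t: 10.98
eef_pos: [0.6883, 0.0155, 0.1805]
tool_rot: [-0.001, 0.511, 0.86, -0.0]
contact_force: [0.3, 0.1, 1.0]
gripper_width: 0.526
```

Run:
```python
from station import bot
from h import *
o=bot.get_obs();p,M=state(o);print(o["t"],o["q"].round(2),p.round(4),np.degrees(np.arctan2(M[1,0],M[0,0])),o["contact_force"])
k=cam(bot.camera_info("wrist")); bot.read_camera("wrist")
L=bot.silhouettes("scraper","wrist")
print(fit([(k,L[0]["region"].astype(float))],[box(-.014,.014,-.04,.04,0,.02),box(-.011,.011,-.035,.035,0,.065)],[.6876,.0156,.506]))
p=p+[0,0,.0];plan(p,M,np.array([.5248,.355,.21]),-3.9)
```

```text
10.975 [ 0.25  0.62 -0.54  1.55  0.35  1.07  0.12] [0.6883 0.0155 0.1805] 118.5976176875559 [0.31009964 0.05899052 0.9619557 ]
(array([0.68725491, 0.01667889, 0.51347702]), np.float64(0.05046027957722468))
  rows 5: turn [-0.03, 0.04, 47.11] shift [14.47, 0.73, -1.13]
  rows 5: turn [-0.03, 0.04, 47.11] shift [10.39, -10.11, -1.12]
  rows 3: turn [-0.06, -0.03, 28.27] shift [-0.2, -8.69, -0.67]
```

Request:
carry_out:
  moves:
    - [[0,0,9.4],[2.9,0.1,-2],8.5]
    - [[0,0,18.8],[5.8,0.3,-3],8.5]
    - [[0,0,28.3],[8.7,0.4,-3],8.5]
    - [[0,0,37.7],[11.6,0.6,-3],8.5]
    - [[0,0,47.1],[14.5,0.7,-3],8.5]

```text
t: 11.7
eef_pos: [0.6253, 0.1474, 0.2102]
tool_rot: [0.0, 0.813, 0.582, 0.001]
contact_force: [-0.1, 0.2, -0.0]
gripper_width: 0.995
```

Request:
carry_out:
  moves:
    - [[0,0,9.4],[2.1,-2,0],8.5]
    - [[0,0,18.8],[4.2,-4,0],8.5]
    - [[0,0,28.3],[6.2,-6.1,0],8.5]
    - [[0,0,37.7],[8.3,-8.1,0],8.5]
    - [[0,0,47.1],[10.4,-10.1,0],8.5]

```text
t: 12.32
eef_pos: [0.5624, 0.2783, 0.2101]
tool_rot: [-0.0, 0.978, 0.209, 0.001]
contact_force: [-1.1, 0.4, 0.7]
gripper_width: 0.993
```

Request:
carry_out:
  moves:
    - [[0,0,9.4],[-0.1,-2.9,0],8.5]
    - [[0,0,18.8],[-0.1,-5.8,0],8.5]
    - [[0,0,28.3],[-0.2,-8.7,0],8.5]
    - [[0,0,28.3],[-0.2,-8.7,0],8.5]

```text
t: 12.82
eef_pos: [0.5231, 0.3589, 0.21]
tool_rot: [-0.001, 1.0, -0.031, 0.0]
contact_force: [0.1, -0.9, -0.7]
gripper_width: 0.997
```

Run:
```python
from station import bot
from h import *
bot.read_camera("top")
o=bot.get_obs();p,M=state(o);print(o["t"],o["q"].round(2),p.round(4),np.degrees(np.arctan2(M[1,0],M[0,0])),o["contact_force"])
k=cam(bot.camera_info("wrist")); im=bot.read_camera("wrist").copy()
L=bot.silhouettes("loom_bar","wrist")
b=[box(-.12,.12,-.017,.017,0,.024)]
for d in L[:2]:
    q,f=fit([(k,d["region"].astype(float))],b,[.5248,.355,-.068]);print(d["score"],d["location"],d["region"].sum(),q,np.degrees(q[2]),f)
    cv2.polylines(im,[proj(k,pose(q,[(-.12,-.017,.024),(.12,-.017,.024),(.12,.017,.024),(-.12,.017,.024)])).round().astype(int)],True,(255,0,0),1)
cv2.imwrite("pics/w4.png",im[:,:,::-1])
```

```text
12.875 [-0.56  0.45 -0.18  1.69  0.09  1.01 -2.41] [0.5244 0.3567 0.2098] -3.6413921438675887 [ 0.55666616 -0.02738889 -0.61366869]
0.66 [256.9, 153.7] 7478 [ 0.52579865  0.35479852 -0.0730922 ] -4.187874480106186 0.10976144402666123
0.64 [297.0, 318.3] 1352 [0.00560182 0.08783886 0.60356928] 34.58197241659112 1.0
```

View pics/w4.png

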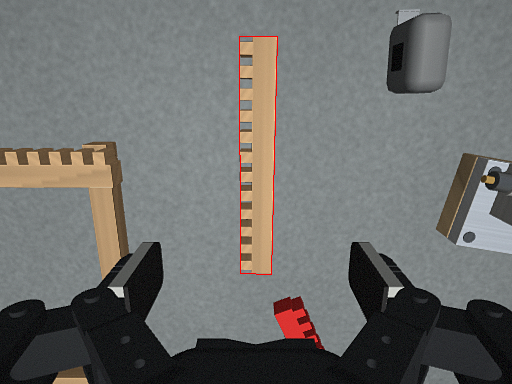

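Run:
```python
from station import bot
from h import *
o=bot.get_obs();p,M=state(o);print(p.round(4))
p,M=plan(p,M,np.array([.5258,.3548,.021]),-4.2)
p,M=plan(p,M,np.array([.5258,.3548,.17]),-4.2)
p,M=plan(p,M,jw(.022,-.055,.17),76.25)
```

```text
[0.5258 0.3544 0.2094]
  rows 4: turn [0.0, -0.06, 0.34] shift [-0.02, -0.04, 18.84]
  rows 3: turn [0.0, 0.0, 0.0] shift [0.0, 0.0, -14.9]
  rows 5: turn [0.0, 0.0, -50.28] shift [-3.08, 28.4, 0.0]
  rows 3: turn [0.0, 0.0, -30.17] shift [-14.29, 9.46, 0.0]
```

Request:
carry_out:
  moves:
    - [[0,0,0.3],[0,0,6],6]
    - [[0,0,0.3],[0,0,12],6]
    - [[0,0,0.3],[0,0,17],6]
    - [[0,0,0.3],[0,0,18.8],6]
    - [[0,0,0.3],[0,0,18.8],6]
  newtons: 60

```text
t: 13.6
eef_pos: [0.5255, 0.3544, 0.0206]
tool_rot: [0.0, 0.999, -0.037, -0.0]
contact_force: [0.7, 1.0, 0.1]
gripper_width: 0.705
```

Request:
carry_out:
  moves:
    - [[0,0,0],[0,0,0],2.8]
    - [[0,0,0],[0,0,0],2.8]
    - [[0,0,0],[0,0,0],2.8]
    - [[0,0,0],[0,0,0],2.8]

```text
t: 14.1
eef_pos: [0.5267, 0.3564, 0.0235]
tool_rot: [-0.001, 0.999, -0.037, 0.002]
contact_force: [-0.0, -1.1, 6.0]
gripper_width: 0.382
```

Request:
carry_out:
  moves:
    - [[0,0,0],[0,0,0],4.5]
    - [[0,0,0],[0,0,-0.3],4.5]
    - [[0,0,0],[0,0,-0.3],2.8]
    - [[0,0,0],[0,0,-0.3],2.8]
    - [[0,0,0],[0,0,-0.3],2.8]

```text
t: 14.72
eef_pos: [0.5255, 0.3558, 0.0247]
tool_rot: [-0.0, 0.999, -0.037, 0.0]
contact_force: [-0.9, -1.2, 6.2]
gripper_width: 0.38
```

Request:
carry_out:
  moves:
    - [[0,0,0],[0,0,0],2.8]
    - [[0,0,0],[0,0,0],2.8]

```text
t: 14.98
eef_pos: [0.5255, 0.3558, 0.0247]
tool_rot: [-0.0, 0.999, -0.037, 0.0]
contact_force: [-0.2, -1.1, 6.0]
gripper_width: 0.382
```

Request:
carry_out:
  moves:
    - [[0,0,0],[0,0,-2],2.8]
    - [[0,0,0],[0,0,-6],2.8]
    - [[0,0,0],[0,0,-11],2.8]
    - [[0,0,0],[0,0,-14.5],2.8]

```text
t: 15.48
eef_pos: [0.5255, 0.3557, 0.1722]
tool_rot: [-0.001, 0.999, -0.037, 0.001]
contact_force: [0.8, 1.0, -1.2]
gripper_width: 0.386
```

Request:
carry_out:
  moves:
    - [[0,0,-8],[-0.5,4.5,0],2.8]
    - [[0,0,-18],[-1.1,10,0],2.8]
    - [[0,0,-28],[-1.8,16,0],2.8]
    - [[0,0,-38],[-2.4,22,0],2.8]
    - [[0,0,-47],[-3,27,0],2.8]

```text
t: 16.1
eef_pos: [0.4746, 0.0856, 0.1697]
tool_rot: [0.001, 0.93, 0.367, 0.0]
contact_force: [0.8, -0.3, -1.2]
gripper_width: 0.382
```

Run:
```python
from station import bot
from h import *
bot.read_camera("top")
o=bot.get_obs();p,M=state(o);print(o["t"],o["q"].round(2),p.round(4),np.degrees(np.arctan2(M[1,0],M[0,0])),o["contact_force"])
p,M=plan(p,M,jw(.022,-.055,.13),76.25)
```

```text
16.15 [-0.03  0.28 -0.31  2.07  0.12  0.81 -1.23] [0.4729 0.078  0.1689] 43.11696742100524 [-2.76310199 -6.29589869 -2.42840957]
  rows 4: turn [0.04, 0.36, -33.13] shift [-13.95, 10.58, 4.0]
```

Request:
carry_out:
  moves:
    - [[0,0,-8.3],[-3.5,2.6,0],2.8]
    - [[0,0,-16.6],[-7,5.3,0],2.8]
    - [[0,0,-24.9],[-10.5,7.9,1],2.8]
    - [[0,0,-33],[-14,10.6,2.5],2.8]
    - [[0,0,-33],[-14,10.6,4],2.8]

```text
t: 16.77
eef_pos: [0.4437, -0.0883, 0.129]
tool_rot: [0.001, 0.791, 0.612, -0.0]
contact_force: [0.2, 0.7, -1.8]
gripper_width: 0.375
```

Run:
```python
from station import bot
from h import *
bot.read_camera("top");bot.read_camera("top")
o=bot.get_obs();p,M=state(o);print(o["t"],o["q"].round(2),p.round(4),np.degrees(np.arctan2(M[1,0],M[0,0])),o["contact_force"])
k=cam(bot.camera_info("wrist")); im=bot.read_camera("wrist").copy()
for P in([(-.045,-.14,.04),(.045,-.14,.04),(.045,.14,.04),(-.045,.14,.04)],[(.045,-.096,.06),(.045,-.072,.06),(.069,-.072,.06),(.069,-.096,.06)],[(-.001,.1,.08),(.069,.1,.08),(.069,.126,.08),(-.001,.126,.08)],[(-.007,.14,.072),(.045,.14,.072),(.045,.17,.072),(-.007,.17,.072)]):
    cv2.polylines(im,[proj(k,pose(J,P)).round().astype(int)],True,(255,0,0),1)
w=p+M@[0,0,.0247]
yaw=np.arctan2(M[1,0],M[0,0])
cv2.polylines(im,[proj(k,pose([p[0],p[1],yaw],[(-.12,-.017,w[2]+.024),(.12,-.017,w[2]+.024),(.12,.017,w[2]+.024),(-.12,.017,w[2]+.024)])).round().astype(int)],True,(0,255,0),1)
cv2.imwrite("pics/w5.png",im[:,:,::-1])
plan(p,M,jw(.022,-.055,.068),76.25)
```

```text
16.875 [ 0.33  0.3  -0.32  2.16  0.15  0.7  -0.34] [ 0.4436 -0.0845  0.1281] 75.64236071611582 [ 0.24270429  0.20214685 -1.02168109]
  rows 2: turn [-0.12, 0.01, -0.61] shift [-1.0, 0.23, 6.01]
```

View pics/w5.png

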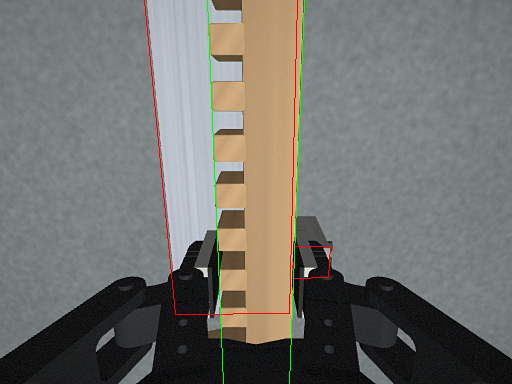

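Request:
carry_out:
  moves:
    - [[0,0,-0.6],[0.3,0.2,2.5],2.8]
    - [[0,0,-0.6],[0.3,0.2,5],2.8]
    - [[0,0,-0.6],[0.3,0.2,6.1],2.8]
    - [[0,0,-0.6],[0.3,0.2,6.1],2.8]

```text
t: 17.42
eef_pos: [0.4474, -0.0813, 0.0679]
tool_rot: [-0.0, 0.786, 0.619, -0.0]
contact_force: [0.3, 0.2, -1.1]
gripper_width: 0.379
```

Request:
carry_out:
  moves:
    - [[0,0,0],[0,0,0.15],2.8]
    - [[0,0,0],[0,0,0.15],2.8]

```text
t: 17.68
eef_pos: [0.4477, -0.0822, 0.067]
tool_rot: [0.0, 0.786, 0.618, 0.0]
contact_force: [-0.5, 0.7, -1.7]
gripper_width: 0.382
```

Request:
carry_out:
  moves:
    - [[0,0,0],[0,0,0.15],2.8]
    - [[0,0,0],[0,0,0.15],2.8]

```text
t: 17.92
eef_pos: [0.4472, -0.0823, 0.0649]
tool_rot: [0.0, 0.786, 0.618, 0.0]
contact_force: [-0.5, 0.0, -0.6]
gripper_width: 0.384
```

Request:
carry_out:
  moves:
    - [[0,0,0],[0,0,0.1],2.8]
    - [[0,0,0],[0,0,0.1],2.8]

```text
t: 18.18
eef_pos: [0.4473, -0.0823, 0.0646]
tool_rot: [0.0, 0.786, 0.618, -0.0]
contact_force: [-3.2, 0.6, 11.9]
gripper_width: 0.384
```

Request:
carry_out:
  moves:
    - [[0,0,0],[0,0.2,-0.07],2.8]
    - [[0,0,0],[0,0.4,-0.07],2.8]
    - [[0,0,0],[0,0.4,-0.07],2.8]

```text
t: 18.55
eef_pos: [0.451, -0.0832, 0.0646]
tool_rot: [-0.0, 0.786, 0.618, -0.0]
contact_force: [-2.3, 0.9, 4.7]
gripper_width: 0.383
```

Request:
carry_out:
  moves:
    - [[0,0,0],[0,0.1,0],2.8]
    - [[0,0,0],[0,0.1,0],2.8]

```text
t: 18.8
eef_pos: [0.4514, -0.0832, 0.0646]
tool_rot: [-0.0, 0.786, 0.618, -0.001]
contact_force: [-3.2, 1.4, 8.2]
gripper_width: 0.382
```

Request:
carry_out:
  moves:
    - [[0,0,0],[0,0.1,-0.03],2.8]
    - [[0,0,0],[0,0.1,-0.03],2.8]

```text
t: 19.05
eef_pos: [0.4532, -0.0837, 0.0647]
tool_rot: [0.0, 0.786, 0.618, 0.0]
contact_force: [0.5, 0.5, -1.5]
gripper_width: 0.379
```

Run:
```python
from station import bot
from h import *
o=bot.get_obs();p,M=state(o);c=R.from_euler("z",J[2]).as_matrix()
print(o["t"],(c.T@(p-[J[0],J[1],0])).round(4),c.T@o["contact_force"],o["torque"],o["q"].round(2))
```

```text
19.05 [ 0.029  -0.0419  0.0647] [ 0.34690415  0.55420196 -1.52457701] [-0.01739678  0.00475471 -0.02135792] [ 0.29  0.43 -0.29  2.18  0.22  0.56 -0.4 ]
```

Request:
carry_out:
  moves:
    - [[0,0,0],[0,0.1,0],2.8]
    - [[0,0,0],[0,0.1,0],2.8]

```text
t: 19.3
eef_pos: [0.4533, -0.0837, 0.0647]
tool_rot: [-0.001, 0.786, 0.618, -0.001]
contact_force: [-4.1, 0.4, 4.1]
gripper_width: 0.382
```

Request:
carry_out:
  moves:
    - [[0,0,0],[0,0.1,0.02],2.8]
    - [[0,0,0],[0,0.1,0.02],2.8]

```text
t: 19.55
eef_pos: [0.4534, -0.0837, 0.0646]
tool_rot: [-0.001, 0.786, 0.618, -0.001]
contact_force: [-7.6, 1.8, 10.8]
gripper_width: 0.376
```

Request:
carry_out:
  moves:
    - [[0,0,0],[0,-0.1,-0.06],2.8]
    - [[0,0,0],[1,-0.1,-0.06],2.8]
    - [[0,0,0],[2,-0.1,-0.06],2.8]
    - [[0,0,0],[2.5,-0.1,-0.06],2.8]
    - [[0,0,0],[2.5,-0.1,-0.06],2.8]

```text
t: 20.18
eef_pos: [0.4595, -0.0582, 0.0649]
tool_rot: [-0.001, 0.786, 0.619, -0.0]
contact_force: [-4.9, 3.2, -1.5]
gripper_width: 0.379
```

```bash
cat > s.py <<'E'
from station import bot
from h import *
o=bot.get_obs();p,M=state(o);c=R.from_euler("z",J[2]).as_matrix()
print(o["t"],(c.T@(p-[J[0],J[1],0])).round(4),np.degrees(np.arctan2(M[1,0],M[0,0])).round(2),(c.T@o["contact_force"]).round(1),o["torque"].round(2))
E
python3 s.py
```

```text
20.175 [ 0.029  -0.0157  0.0649] 76.47 [-5.5  2.  -1.5] [ 0.73  1.03 -0.25]
```

Request:
carry_out:
  moves:
    - [[0,0,0],[0.7,0,0],2.8]
    - [[0,0,0],[1.4,0,0],2.8]
    - [[0,0,0],[1.8,0,0],2.8]
    - [[0,0,0],[1.8,0,0],2.8]

```text
t: 20.68
eef_pos: [0.4635, -0.0414, 0.0649]
tool_rot: [-0.001, 0.786, 0.619, -0.0]
contact_force: [-4.5, 1.1, -1.5]
gripper_width: 0.382
```

```bash
python3 s.py
```

```text
20.675 [0.0289 0.0016 0.0649] 76.44 [-4.6  0.  -1.5] [ 0.19  1.08 -0.12]
```

Request:
carry_out:
  moves:
    - [[0,0,0],[0.5,0,0.02],2.8]
    - [[0,0,0],[1,0,0.04],2.8]
    - [[0,0,0],[1.4,0,0.04],2.8]
    - [[0,0,0],[1.4,0,0.04],2.8]

```text
t: 21.18
eef_pos: [0.4662, -0.0303, 0.0647]
tool_rot: [0.0, 0.786, 0.618, -0.002]
contact_force: [-7.3, -6.0, 2.9]
gripper_width: 0.377
```

```bash
python3 s.py
```

```text
21.175 [0.0289 0.013  0.0647] 76.35 [-5.7 -7.5  2.9] [-1.28  1.41  0.08]
```

Request:
carry_out:
  moves:
    - [[0,0,0],[0.3,0,0],2.8]
    - [[0,0,0],[0.3,0,0],2.8]

```text
t: 21.42
eef_pos: [0.4667, -0.0281, 0.0646]
tool_rot: [0.0, 0.786, 0.618, -0.002]
contact_force: [-7.9, -8.0, 3.9]
gripper_width: 0.38
```

Request:
carry_out:
  moves:
    - [[0,0,0],[0.2,0,0],2.8]
    - [[0,0,0],[0.2,0,0],2.8]

```text
t: 21.68
eef_pos: [0.4671, -0.0266, 0.0646]
tool_rot: [0.0, 0.786, 0.618, -0.002]
contact_force: [-7.8, -9.9, 3.6]
gripper_width: 0.383
```

```bash
python3 s.py
```

```text
21.675 [0.0289 0.0169 0.0646] 76.31 [ -5.2 -11.4   3.6] [-1.89  1.48  0.13]
```

Request:
carry_out:
  moves:
    - [[0,0,0],[0.2,0,0],2.8]
    - [[0,0,0],[0.2,0,0],2.8]

```text
t: 21.92
eef_pos: [0.4675, -0.025, 0.0646]
tool_rot: [0.001, 0.786, 0.618, -0.003]
contact_force: [-7.1, -10.2, 5.1]
gripper_width: 0.384
```

Request:
carry_out:
  moves:
    - [[0,0,0],[0.1,0,0],2.8]
    - [[0,0,0],[0.1,0,0],2.8]

```text
t: 22.18
eef_pos: [0.4675, -0.025, 0.0646]
tool_rot: [0.001, 0.787, 0.617, -0.003]
contact_force: [-8.1, -13.5, 6.0]
gripper_width: 0.383
```

```bash
python3 s.py
```

```text
22.175 [0.0289 0.0185 0.0646] 76.26 [ -4.7 -15.1   6. ] [-2.6   1.52  0.16]
```

```bash
python3 s.py
python3 - <<'E'
from station import bot
from h import *
a=bot.read_camera("scene")[140:235,190:340];b=bot.read_camera("wrist")[0:260]
t=bot.read_camera("top")[180:265,190:340]
cv2.imwrite("pics/f6.png",np.vstack([np.hstack([cv2.resize(a,(400,253),interpolation=3),cv2.resize(t,(400,253),interpolation=3)]),cv2.resize(b,(800,406))[:345]])[:,:,::-1])
E
```

```text
22.175 [0.0289 0.0185 0.0646] 76.26 [ -4.7 -15.1   6. ] [-2.6   1.52  0.16]
```

View pics/f6.png

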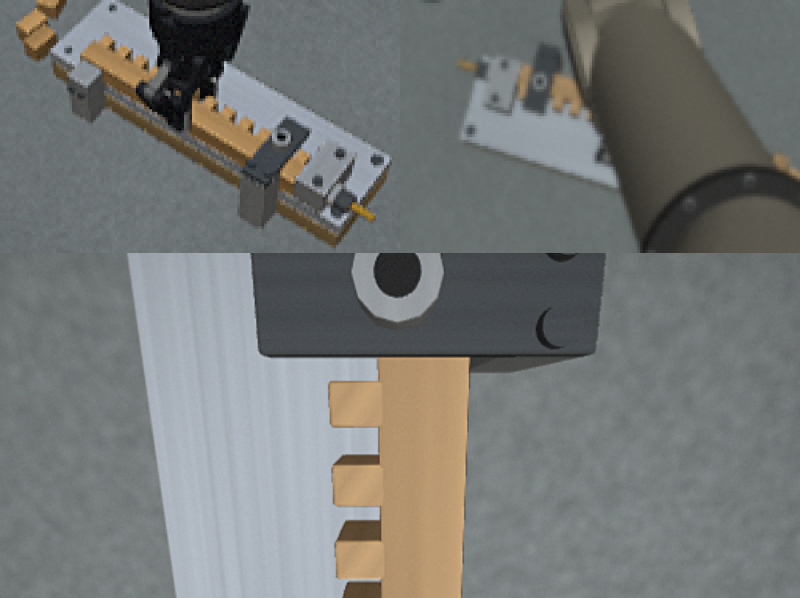

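Request:
carry_out:
  moves:
    - [[0,0,0],[0.03,0,0],2.8]
    - [[0,0,0],[0.03,0,0],2.8]
    - [[0,0,0],[0.03,0,0],2.8]

```text
t: 22.7
eef_pos: [0.4675, -0.025, 0.0647]
tool_rot: [0.001, 0.787, 0.617, -0.003]
contact_force: [-7.3, -13.9, 5.7]
gripper_width: 0.383
```

```bash
python3 s.py
python3 - <<'E'
from station import bot
print(bot.hand_in())
E
```

```text
22.7 [0.0289 0.0185 0.0647] 76.25 [ -3.7 -15.2   5.7] [-2.83  1.58  0.27]
the job is handed in; nothing more can be done
None
```

The job is done and handed in at 22.7 s. The bar is home against the stop block and still gripped, but I could not see its end meet the stop face.

- **Offcuts:** One stroke of the scraper pushed all three off the open end onto the bench. The fingers stayed above them, and the picture afterwards showed a clear bed.
- **Scraper:** It stands upright on its foot within about 1–2 mm of where it started, confirmed by a wrist picture.
- **Loom bar:** It lies flat, with the plain edge against the pads and the notches facing away. It slid under the drill plate and pushed the plunger in until it stopped.
- **Last checks:** The final 1.3 mm of commanded push moved the bar no further. The hold was steady at about 15 N along the bar (plunger spring about 8 N, the rest friction and stop contact). It also pressed about 4 N against the pads and 6 N on the bed.
- **Pictures:** They show the bar's end at the stop block and the plunger's tail sticking out behind it.

**Disagreement:** My calibrated reading put the bar's centre at jig y = +18.5 mm and x = +28.9 mm, against the ideal +20 and +28 mm. That is about the error of my jig position estimate. I judged the bar home by the hard stop and the pictures. The drill plate hid the end of the bar in the wrist picture, so its squareness rests on the pad contact and the tool's angle, which matched the jig's to about 0.1°.

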